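# Push a glass container along the guide rail under the kitchen shelf

### The arm

A 7-joint arm with a two-finger parallel gripper is mounted at the origin on the work surface. World frame = base frame: x ahead of the robot, y to its left, z up, the work surface at z = 0. Lengths are in m, angles in rad, forces in N, time in s.
With the tool pointing down it reaches from about 0.35 to 0.9 m from the base axis. Payload 8.1 kg.
Tool frame: the origin (TCP) lies midway between the tips of the shut fingers; the grasp point (between the pads) lies 19 mm behind it; z points along the fingers, y is the line along which they close (so a half turn about z gives the same grasp; the last joint's range is limited). The gripper opens to 92 mm and grips with 3 to 60 N. Pads are 19 mm wide; open, the fingers measure 130 mm over their backs; the gripper's body (75 mm by 190 mm) begins 47 mm behind the grasp point.
Start: joints at [1.156, 0.434, 0.025, 1.573, -0.012, 1.134, -0.075], TCP at [0.192, -0.595, 0.227] pointing down, gripper open.
Joint ranges: [-2.62, 2.62], [-0.44, 2.09], [-1.27, 1.32], [0.08, 2.57], [-1.32, 4.46], [0.12, 2], [-2.74, 2.74]. Speed limits (rad/s): [2.22, 2.22, 3.01, 3.01, 3.14, 3.14, 3.14].

### API

Orientations are given as a rotation vector (axis times angle).
In Python, from cell import arm gives the robot as it stands.
- The arm moves only by the tool carry_out, never from a script. Its arguments are lists of equal length, an entry for each row: "claw": the finger opening in cm, from 0 to 9.18; "delta_pos": the shift along the tool's x, y, z in cm, a list of three; "angular": the turn, a rotation vector about the tool's x, y, z in rad, a list of three. In form: {"claw": [claw, ...], "delta_pos": [[dx, dy, dz], ...], "angular": [[ax, ay, az], ...]}. A call has 1 to 20 rows; each row shifts and turns the commanded pose from where the row before left it, along the tool's axes as they then stand; what a row does not reach is not made up. A row lasts 1/10 s, in which the tool goes at most 50 mm and 8.59 degrees, less where a joint would pass 70% of its speed; a pose out of reach is approached as far as the arm can. A call with a gripper value outside its range is refused whole. The fingers move at their own pace and stop on an object; "force" is the grip in N (left out, the last holds). Time passes only in rows, so rows that do not move let the fingers close. It gives the time, the measured TCP pose, the force, the opening and the grip force at its end, in the units of the state.
- arm.observe(): the state, without advancing time (a new reading comes with each control period).
- arm.get_image(name): name is "side" or "top"; returns a dict with "frame" (384x512x3 uint8, red, green, blue), "mtx" (3x3 intrinsics, pixels), "T" (4x4, takes a point from camera to world coordinates). Camera axes: x right, y down, z forward; pixel columns grow to the right and rows downward; lengths in m; the calibration is good to about 2 mm. A picture is of the moment at which its call begins. There is no depth.
- arm.sign_off(): hands the job in; it is judged then, once.
Trained networks look in a picture, given as the dict that the camera call returned (one of the last four; its "shot" number tells which), for a name from the list of things; names that differ only in an ending like _2 or _b are one class to them, and where a whole thing is asked for, a point or a joint stands for the part that bears it (a point fixed in the world has none). Each returns a list of dicts, best first, with "conf" (0 to 1); they miss things now and then, are a little off and sometimes report something else, mostly with a low value. They report only what shows in the picture. A call takes as long as a camera call. They do not tell look-alikes from the thing itself.
- arm.look_for(label, picture): "centre" ([column, row] as shares, 0 to 1, of the picture: columns of its width, rows of its height, amid what is visible of it).
- arm.trace(label, picture): "region" (384x512 bool, what is visible of it) and "centre" ([column, row] as shares, 0 to 1, of the picture: columns of its width, rows of its height, amid what is visible of it).
- arm.place_of(label, picture): "centre" ([column, row] as shares, 0 to 1, of the picture: columns of its width, rows of its height: a listed point, or the origin of a listed thing).
The state is a dict: "clock": time; "joints": joint angles; "dq": joint speeds; "joint_efforts": joint torques, N m; "position": TCP position; "ee_rot": TCP orientation; "force": force on the tool from outside, world axes, zero at the start; "ft_torque": the same for the moment, N m; "width": opening from 0.0 (shut) to 1.0 (fully open); "gripper_force": force on a finger pad.
Only numpy, scipy, OpenCV 4.12 (cv2) and the standard library are available. Lean on these libraries where they do the work, as an engineer would, in place of code of your own. Each camera call takes 0.05 s, during which the arm holds its last target. There are 200 camera calls.

### The job

Pick up the wooden push stick and use its forked end, never your hand, to slide the rectangular white glass container up against the steel guide rail, then feed it along the rail under the low shelf until it is fully home against the end stop. Have it tight and square against the rail before it goes under the shelf and keep it pressed there all the way, gently, without jamming the glass against rail or stop. Then lay the stick flat on the open counter outside the shelf, and leave everything else where it stands.

Things in the scene. Friction and masses are not known exactly. Their poses are not given: they have to be found in the camera images.
- container: White glass storage container with white clip lid, 105 (own x) by 150 (own y) by 58 mm high. Glass walls upright to z 46 mm, upright corners rounded to 15 mm radius; the lid overhangs 3 mm above that. Loose, 0.28 to 0.52 kg, friction on counter and rail about 0.5 to 0.7. Origin: centre of its underside. Looks the same turned half round.
- shelf: Low wire shelf of chromed steel with guide rail and end stop, all fixed. Origin on the counter at the shelf's front edge, on the rail's nominal contact face. Own +y runs along the rail into the shelf, +x towards the rail; the container's lane is at x < 0. Deck over x -270 to 52, y 0 to 270 mm; 113 mm free under it, 14 mm legs at its corners, goods on top to 235 mm.
- rail_mouth (a point): Outer end of the steel guide rail at its nominal contact face, shelf frame x = 0, y = -280 mm, on the counter; shelf's axes. Rail straight, rigid, 25 mm high, parallel to the shelf's y up to the stop. It is bolted through slotted holes: its face really stands anywhere from x = -7 to +7 mm, to be found by feel or a close look.
- home (a point): Nominal place of the container's origin when fully home: shelf frame x = -52.5 mm (give or take the rail's 7 mm), y = 110 mm, on the counter, long side along y; shelf's axes. The end stop is a rigid steel plate across the lane, 25 mm high, its face exactly at y = 185 mm. The container's trailing end is then 35 mm under the shelf.
- stick: Wooden oven-rack push stick, forked at one end: flat bar 26 mm wide, 12 mm thick, 326 mm long, 80 g, lying flat. Origin: middle of the bar's underside, near its centre of mass; own x along the bar to the fork, z up. The fork is a V notch open to +x, 110 degrees wide, vertex at x = 150 mm; prongs 22 mm long, 8 mm thick, ending near x 163, y +-18 mm (45 mm over all).
- stick_notch (a point): Vertex of the stick's V notch at half thickness (in the stick: x = 150, z = 6 mm); same axes as the stick.
- jar_a: Spice jar, 48 mm across, 85 mm high, standing under the shelf beside the container's lane (bystander). Origin: centre of its underside.
- jar_b: Second spice jar like the first, deeper under the shelf (bystander).
- carrier: Red lunch carrier, 131 by 191 by 117 mm high with handle (bystander). Origin: centre of its underside.
- round_box: Round white glass box with white lid, 116 mm across, 62 mm high (bystander). Origin: centre of its underside.
- katori: Small steel bowl, 92 mm across, 40 mm high (bystander). Origin: centre of its underside.
- spoon: Steel spoon, 190 mm long, lying flat (bystander).
Mind the look-alikes: they are no part of the job. Leave any pink look-alike of the container alone.

How it is judged:
By the outcome, as a careful person would: the job done as asked, in the order asked, and still so for the second after the job is handed in, with the robot touching nothing.
It also fails if it takes over 72 s, if anything falls off the work surface, if the arm or the gripper's body presses on something with over 40 N, if the wrist force passes 120 N, or if a joint passes its speed limit or range.

## Working session

There is one attempt and no reset: what is moved stays moved. The work goes in short steps, Python scripts to look and compute and a tool call to move; the robot and the scene stay as the last step left them, time stands still between calls to the robot, and variables do not carry over. Pictures are saved under pics/ and viewed, at most 10 in all, crops included, and the job is handed in when it is done.

Besides the shell and the picture viewer there is one more tool, called after "Emit:" as name(argument=value, ...) on one line, values as JSON. carry_out: Moves the arm, as the interface text tells. Its arguments: {"type":"object","properties":{"claw":{"type":"array","items":{"type":"number"}},"delta_pos":{"type":"array","items":{"type":"array","items":{"type":"number"}}},"angular":{"type":"array","items":{"type":"array","items":{"type":"number"}}},"force":{"type":"number"}},"required":["claw","delta_pos","angular"]}

```bash
mkdir -p pics; ls
cat > h.py <<'E'
import numpy as np, cv2
from cell import arm
from scipy.spatial.transform import Rotation as R
def px2w(p,u,v,z):
    d=p["T"][:3,:3]@np.linalg.inv(p["mtx"])@np.array([u,v,1.]); o=p["T"][:3,3]
    return o+d*(z-o[2])/d[2]
def w2px(p,X):
    T=np.linalg.inv(p["T"]); c=T[:3,:3]@np.asarray(X,float)+T[:3,3]; q=p["mtx"]@c; return q[:2]/q[2]
def save(n,im): cv2.imwrite("pics/"+n,cv2.cvtColor(im,cv2.COLOR_RGB2BGR))
E
python3 - <<'E'
from h import *
a=arm.get_image("top");b=arm.get_image("side")
for k in(a,b):
    print(np.round(k["mtx"],1).tolist(),np.round(k["T"],3).tolist())
print(arm.observe())
save("top0.png",a["frame"]);save("side0.png",b["frame"])
for p in(a,b):
  for n,z in [("container",0),("shelf",0),("rail_mouth",0),("home",0),("stick",0),("stick_notch",.006),("jar_a",0),("carrier",0),("round_box",0),("katori",0)]:
    for r in arm.place_of(n,p):
        u,v=np.array(r["centre"])*[512,384]; print(n,round(r["conf"],2),round(u),round(v),np.round(px2w(p,u,v,z),3))
E
```

```text
pics
[[357.8, 0.0, 252.5], [0.0, 357.8, 196.8], [0.0, 0.0, 1.0]] [[-0.01, -0.991, 0.131, 0.375], [-1.0, 0.01, 0.004, 0.073], [-0.005, -0.131, -0.991, 1.239], [0.0, 0.0, 0.0, 1.0]]
[[480.2, 0.0, 260.5], [0.0, 480.2, 197.1], [0.0, 0.0, 1.0]] [[-0.186, 0.84, -0.509, 1.342], [0.982, 0.165, -0.087, 0.202], [0.011, -0.516, -0.856, 1.425], [0.0, 0.0, 0.0, 1.0]]
{'clock': 0.1, 'joints': array([ 1.15639612,  0.43514977,  0.02499489,  1.57400846, -0.01160657,
        1.13399367, -0.07509706]), 'dq': array([-8.18042363e-05, -8.03184082e-04, -7.77101707e-04, -4.37888277e-03,
       -5.43523079e-04, -7.02885826e-04,  4.97925153e-05]), 'joint_efforts': array([ 4.98145499e-03, -6.69121671e+01,  9.88948233e-01, -3.15143180e+01,
       -6.04247488e-02,  3.75637191e-02,  2.93638675e-05]), 'position': array([ 0.19153187, -0.59444726,  0.22602498]), 'ee_rot': array([-3.10215973e+00, -4.87442842e-01,  5.47543864e-04]), 'force': array([0.63870586, 0.10057575, 0.47294661]), 'ft_torque': array([-0.00570121,  0.02735151, -0.03680466]), 'gripper_force': 0.0, 'width': 0.9974133969289993}
container 0.68 263 189
[... 432 characters left out ...]
3 123 [0.804 0.108 0.   ]
katori 0.67 297 169 [ 0.634 -0.081  0.   ]
katori 0.64 359 225 [ 0.435 -0.29   0.   ]
katori 0.61 171 275 [0.273 0.359 0.   ]
container 0.58 256 211 [0.553 0.054 0.   ]
shelf 0.6 289 241 [ 0.643  0.18  -0.   ]
rail_mouth 0.98 208 226 [ 0.642 -0.095  0.   ]
rail_mouth 0.67 353 157 [0.264 0.358 0.   ]
home 0.9 327 230 [0.578 0.298 0.   ]
stick 0.84 131 160 [ 0.43  -0.433  0.   ]
stick_notch 0.65 171 168 [ 0.443 -0.278  0.006]
jar_a 0.62 333 208 [0.491 0.31  0.   ]
jar_a 0.46 358 210 [0.483 0.395 0.   ]
carrier 0.73 124 227 [ 0.698 -0.365  0.   ]
round_box 0.55 253 282 [0.804 0.093 0.   ]
round_box 0.2 257 214 [0.565 0.058 0.   ]
katori 0.93 351 156 [0.258 0.351 0.   ]
```

View pics/top0.png

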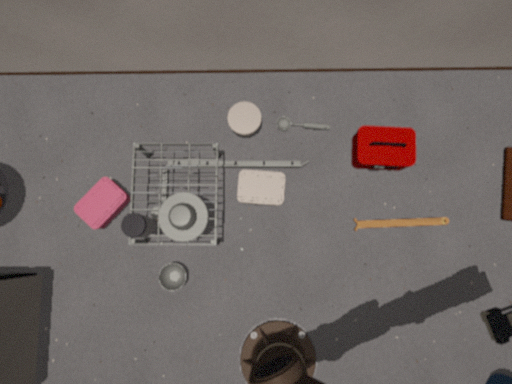

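View pics/side0.png

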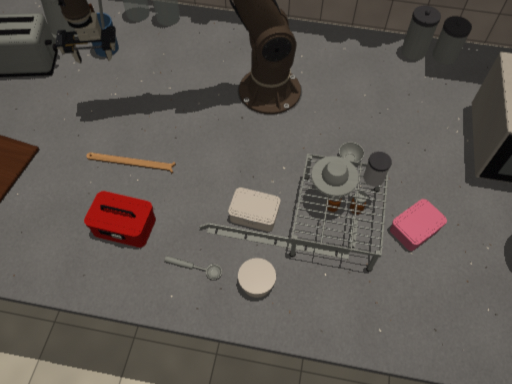

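Top view: white container at (261,187), and the pink look-alike at (101,202), which I leave alone. The stick is at (403,223) with its fork on the left. The rail runs from (307,163) to the left, under the shelf at (175,195). The side view agrees, with the container at (255,208) and the rail mouth at (207,227).

Run:
```python
from h import *
a=arm.get_image("top");b=arm.get_image("side")
for nm,p in(("top",a),("side",b)):
  for n,z in [("container",.058),("stick",.012)]:
    for r in arm.trace(n,p):
      m=r["region"].astype(np.uint8)
      ys,xs=np.nonzero(m)
      W=np.array([px2w(p,x,y,z)[:2] for x,y in zip(xs,ys)],np.float32)
      c,s,ang=cv2.minAreaRect(W*1000)
      d=W-W.mean(0); w,V=np.linalg.eigh(d.T@d); 
      col=p["frame"][ys,xs].mean(0)
      print(nm,n,round(r["conf"],2),m.sum(),"rect",np.round(c),np.round(s),round(ang,1),"pca mean",np.round(W.mean(0),4),"axisdeg",round(np.degrees(np.arctan2(V[1,1],V[0,1]))%180,1),"col",col.round())
  print("shelf",[ (round(r["conf"],2),np.round(px2w(p,*(np.array(r["centre"])*[512,384]),0),3)) for n in("shelf","rail_mouth","home","jar_a","jar_b","stick_notch") for r in arm.place_of(n,p)])
t=cv2.resize(a["frame"][130:255,125:320],None,fx=4,fy=4,interpolation=cv2.INTER_CUBIC)
save("topc.png",t)
s=cv2.resize(b["frame"][140:275,195:395],None,fx=4,fy=4,interpolation=cv2.INTER_CUBIC)
save("sidec.png",s)
st=arm.observe(); print(R.from_rotvec(st["ee_rot"]).as_matrix().round(3).tolist())
```

```text
top container 0.84 1469 rect [564.  51.] [151. 115.] 88.8 pca mean [0.563  0.0498] axisdeg 81.7 col [191. 180. 170.]
top container 0.74 1743 rect [515. 579.] [126. 159.] 46.5 pca mean [0.5152 0.5801] axisdeg 132.6 col [181. 106. 125.]
top stick 0.84 790 rect [ 446. -433.] [ 35. 316.] 0.2 pca mean [ 0.4443 -0.4423] axisdeg 91.6 col [164. 128.  89.]
shelf [(0.61, array([0.646, 0.196, 0.   ])), (0.43, array([ 0.638, -0.092,  0.   ])), (0.94, array([ 0.637, -0.09 ,  0.   ])), (0.43, array([0.481, 0.389, 0.   ])), (0.43, array([0.481, 0.389, 0.   ])), (0.95, array([ 0.443, -0.279,  0.   ]))]
side container 0.93 1740 rect [579.  52.] [165. 140.] 85.4 pca mean [0.5792 0.0527] axisdeg 74.8 col [163. 151. 136.]
side container 0.82 1747 rect [531. 579.] [118. 184.] 47.4 pca mean [0.5333 0.5786] axisdeg 141.4 col [175.  90. 105.]
side stick 0.57 569 rect [ 448. -429.] [ 35. 320.] 2.7 pca mean [ 0.4476 -0.4273] axisdeg 91.8 col [144. 107.  69.]
shelf [(0.95, array([0.641, 0.186, 0.   ])), (0.56, array([0.589, 0.29 , 0.   ])), (0.68, array([0.484, 0.394, 0.   ])), (0.67, array([0.493, 0.307, 0.   ])), (0.68, array([0.484, 0.394, 0.   ])), (0.67, array([0.493, 0.307, 0.   ])), (0.59, array([ 0.442, -0.275,  0.   ]))]
[[0.952, 0.307, -0.0], [0.307, -0.952, -0.0], [-0.0, 0.0, -1.0]]
```

View pics/topc.png

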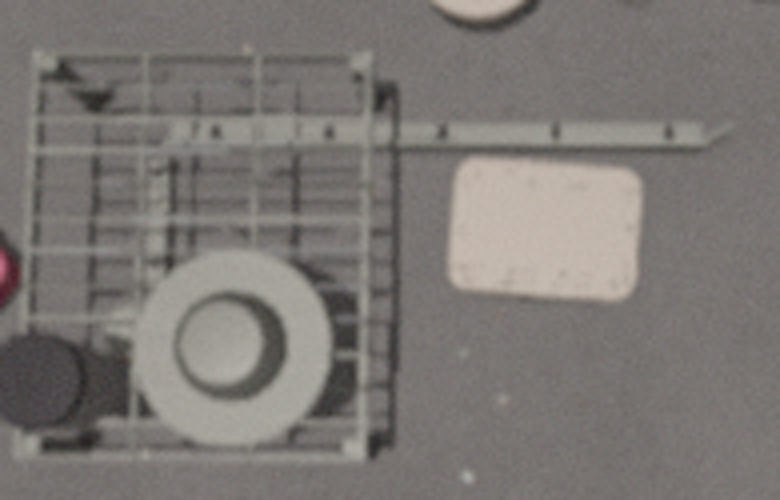

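View pics/sidec.png

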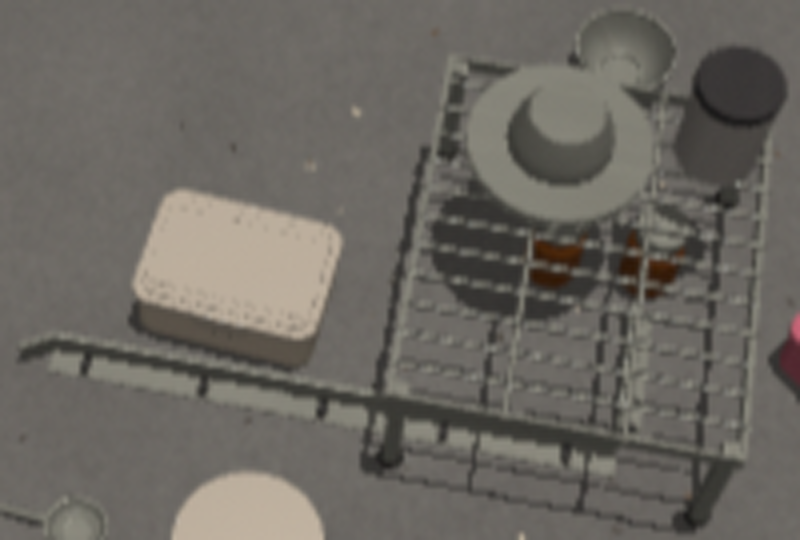

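The crops confirm the white container at crop (545,228), tilted about 4° with its inner end nearer the rail. The rail's lane edge is at about v≈148 and the brown jars are at (555,260) and (655,262) in the side crop. Next I measure edges to sub-pixel accuracy.

Run:
```python
from h import *
a=arm.get_image("top");f=a["frame"].astype(float).mean(2)
pts=[]
for u in range(230,299,3):
    c=cv2.GaussianBlur(f,(1,3),0)[160:173,u]; g=np.diff(c); i=int(np.argmin(g[3:9]))+3
    y=g[i-1:i+2]; o=.5*(y[0]-y[2])/(y[0]-2*y[1]+y[2]+1e-9); pts.append((u,160+i+.5+np.clip(o,-1,1)))
pts=np.array(pts); print(pts[:,1].round(1))
W=np.array([px2w(a,u,v,0.0)[:2] for u,v in pts]); k=np.polyfit(W[:,1],W[:,0],1); 
r=W[:,0]-np.polyval(k,W[:,1]); ok=abs(r)<.003; k=np.polyfit(W[ok,1],W[ok,0],1)
print("rail slope deg",np.degrees(k[0]),"x at y=0 z=0",k[1], "if z=.025:",np.polyfit(*np.array([px2w(a,u,v,0.025)[:2] for u,v in pts[ok]])[:,[1,0]].T,1))
m=np.zeros(f.shape,np.uint8); m[160:215,230:296]=(f[160:215,230:296]>150); 
m[:167]*=(np.arange(512)>0).astype(np.uint8)
n,l,s,c=cv2.connectedComponentsWithStats(m); i=1+np.argmax(s[1:,4]); print(s[i])
ys,xs=np.nonzero(l==i); W=np.array([px2w(a,x,y,.055)[:2] for x,y in zip(xs,ys)],np.float32)
d=W-W.mean(0);w,V=np.linalg.eigh(d.T@d);print("cont",W.mean(0),np.degrees(np.arctan2(V[1,1],V[0,1]))%180,cv2.minAreaRect(W*1000))
# shelf front edge & legs: in topc front bar right edge; shelf corners
for nm,u,v,z in[("frontnear",365,60,.12),("frontfar",353,445,.12),("mouth",705,147,0),("stopface",172,230,0.0),("stopface25",172,230,.025)]:
    print(nm,px2w(a,125+u/4,130+v/4,z).round(3))
# stick
m=arm.trace("stick",a)[0]["region"]; ys,xs=np.nonzero(m); W=np.array([px2w(a,x,y,.012)[:2] for x,y in zip(xs,ys)])
print("stick y range",W[:,1].min(),W[:,1].max(),[ (round(y,2),W[abs(W[:,1]-y)<.01].mean(0).round(4)) for y in(-.55,-.5,-.45,-.4,-.35)])
```

```text
[165.7 165.7 166.1 165.6 165.5 165.5 165.4 165.5 165.6 165.7 165.7 166.1
 165.8 165.7 165.7 165.7 165.7 165.8 165.7 165.7 165.9 165.9 165.7]
rail slope deg 0.7609290075975444 x at y=0 z=0 0.6481078144648713 if z=.025: [0.01328072 0.6425707 ]
[ 237  170   48   35 1519]
cont [0.5646162  0.04964444] 85.73992 ((565.271728515625, 49.741363525390625), (156.57864379882812, 112.42369842529297), 84.9758071899414)
frontnear [0.692 0.192 0.12 ]
frontfar [0.384 0.201 0.12 ]
mouth [ 0.643 -0.095  0.   ]
stopface [0.574 0.374 0.   ]
stopface25 [0.57  0.368 0.025]
stick y range -0.59016892113462 -0.2690900727754698 [(-0.55, array([ 0.448 , -0.5506])), (-0.5, array([ 0.4459, -0.4994])), (-0.45, array([ 0.4446, -0.4506])), (-0.4, array([ 0.443 , -0.4002])), (-0.35, array([ 0.4422, -0.3493]))]
```

Emit:
carry_out(claw=[6,6,6,6,6,6,6,6,6,6,6,6,6,6,6,6,6,6,6,6], delta_pos=[[0,0,0],[0,0,0],[0,0,0],[0,0,0],[0,0,0],[0,0,0],[0,0,0],[0,0,0],[0,0,0],[1.67,2.56,1],[1.67,2.56,1],[1.67,2.56,1],[1.67,2.56,1],[1.67,2.56,1],[1.67,2.56,1],[1.67,2.56,1],[1.67,2.56,1],[1.67,2.56,1],[1.67,2.56,1],[0,0,0]], angular=[[0,0,-0.143],[0,0,-0.143],[0,0,-0.143],[0,0,-0.143],[0,0,-0.143],[0,0,-0.143],[0,0,-0.143],[0,0,-0.143],[0,0,-0.143],[0,0,0],[0,0,0],[0,0,0],[0,0,0],[0,0,0],[0,0,0],[0,0,0],[0,0,0],[0,0,0],[0,0,0],[0,0,0]], force=40)

```text
clock: 4.1
position: [0.447, -0.4162, 0.1256]
ee_rot: [-2.182, -2.259, -0.005]
force: [0.9, 0.4, 0.2]
width: 0.653
gripper_force: 0.0
```

```bash
cat >> h.py <<'E'
def st():
    s=arm.observe(); M=R.from_rotvec(s["ee_rot"]).as_matrix()
    yaw=np.degrees(np.arctan2(M[1,0],M[0,0]))
    print("t",round(s["clock"],2),"pos",s["position"].round(4),"yaw",round(yaw,2),"tilt",M[2].round(3),"F",s["force"].round(2),"w",round(s["width"]*91.8,1),"gf",round(s["gripper_force"],1),"q",s["joints"].round(2))
    return s,M,yaw
def go(x,y,z,yaw=None):
    s,M,y0=st(); d=M.T@(np.array([x,y,z])-s["position"]); print("delta cm",(d*100).round(2),"turn z rad",None if yaw is None else round(-np.radians(yaw-y0),3))
E
python3 -c "
from h import *
go(.443,-.42,.003,91.6)"
```

```text
t 4.1 pos [ 0.447  -0.4162  0.1256] yaw 91.98 tilt [ 0.003  0.001 -1.   ] F [0.86 0.43 0.19] w 59.9 gf 0.0 q [ 0.88  0.53 -0.31  1.7   0.19  0.94  0.53]
delta cm [-0.41 -0.43 12.26] turn z rad 0.007
```

Emit:
carry_out(claw=[6,6,6,6,6,6,6,6,6,6,0,0,0,0,0,0,0,0], delta_pos=[[-0.41,-0.43,0],[0,0,2],[0,0,2],[0,0,2],[0,0,2],[0,0,2],[0,0,1],[0,0,0.8],[0,0,0.4],[0,0,0],[0,0,0],[0,0,0],[0,0,0],[0,0,0],[0,0,0],[0,0,0],[0,0,0],[0,0,0]], angular=[[0,0,0.007],[0,0,0],[0,0,0],[0,0,0],[0,0,0],[0,0,0],[0,0,0],[0,0,0],[0,0,0],[0,0,0],[0,0,0],[0,0,0],[0,0,0],[0,0,0],[0,0,0],[0,0,0],[0,0,0],[0,0,0]], force=40)

```text
clock: 5.9
position: [0.4392, -0.4252, 0.0051]
ee_rot: [2.197, 2.244, 0.0]
force: [1.3, -1.0, 4.4]
width: 0.275
gripper_force: 40.0
```

```bash
python3 -c "
from h import *
st()"
```

```text
t 5.9 pos [ 0.4392 -0.4252  0.0051] yaw 91.21 tilt [-0.     0.001 -1.   ] F [ 1.33 -0.97  4.39] w 25.3 gf 40.0 q [ 0.86  0.68 -0.26  1.79  0.25  0.7   0.48]
```

Emit:
carry_out(claw=[0,0,0,0,0,0,0,0,0,0,0], delta_pos=[[0,0,-1.5],[0,0,-1.5],[0,0,0],[2.8,-0.93,0],[2.8,-0.93,0],[2.8,-0.93,0],[2.8,-0.93,0],[2.8,-0.93,0],[2.8,-0.93,0],[2.8,-0.93,0],[2.8,-0.93,0]], angular=[[0,0,0],[0,0,0],[0,0,0],[0,0,0],[0,0,0],[0,0,0],[0,0,0],[0,0,0],[0,0,0],[0,0,0],[0,0,0]])

```text
clock: 7.0
position: [0.3593, -0.2018, 0.035]
ee_rot: [2.198, 2.244, 0.0]
force: [1.0, 1.0, -1.6]
width: 0.273
gripper_force: 40.0
```

Emit:
carry_out(claw=[0,0,0,0,0,0,0,0,0,0,0,0,0,0], delta_pos=[[0,0,0],[0,0,0],[0,0,0],[0,0,0],[0,0,0],[0,0,0],[0,0,0],[0,0,0],[0,0,0],[0,0,0],[0,0,0],[0,0,0],[0,0,0],[0,0,0]], angular=[[0,0,0.134],[0,0,0.134],[0,0,0.134],[0,0,0.134],[0,0,0.134],[0,0,0.134],[0,0,0.134],[0,0,0.134],[0,0,0.134],[0,0,0.134],[0,0,0.134],[0,0,0.134],[0,0,0],[0,0,0]])

```text
clock: 8.4
position: [0.3598, -0.2026, 0.0349]
ee_rot: [3.141, -0.019, 0.0]
force: [-0.3, 0.3, -0.2]
width: 0.273
gripper_force: 40.0
```

Run:
```python
from h import *
s,M,y=st()
a=arm.get_image("top");b=arm.get_image("side")
zz=s["position"][2]
for p in(a,b):
  for r in arm.place_of("stick_notch",p):
    u=np.array(r["centre"])*[512,384]; W=px2w(p,*u,zz+.001); print("notch",round(r["conf"],2),u.round(),W.round(4),"in tool",(M.T@(W-s["position"])).round(4))
  for r in arm.trace("stick",p)[:1]:
    ys,xs=np.nonzero(r["region"]);W=np.array([px2w(p,x,y,zz+.006)[:2] for x,y in zip(xs,ys)]);d=W-W.mean(0);w,V=np.linalg.eigh(d.T@d)
    print("stick",round(r["conf"],2),np.degrees(np.arctan(V[1,1]/V[0,1])),W.min(0),W.max(0))
save("hold.png",np.hstack([a["frame"][100:300,180:400],b["frame"][60:260,130:350]]))
```

```text
t 8.4 pos [ 0.3598 -0.2026  0.0349] yaw -0.69 tilt [ 0.  0. -1.] F [-0.25  0.31 -0.18] w 25.0 gf 40.0 q [ 0.26  0.4   0.16  2.28 -0.13  0.47 -1.06]
notch 0.64 [336. 204.] [ 0.5063 -0.204   0.0359] in tool [ 0.1465 -0.0004 -0.001 ]
notch 0.62 [302. 170.] [ 0.6254 -0.0918  0.0359] in tool [ 0.2642 -0.114  -0.001 ]
stick 0.65 -0.5944219289804902 [ 0.19781925 -0.21482457] [ 0.50555498 -0.18630234]
notch 0.61 [184. 181.] [ 0.5043 -0.2089  0.0359] in tool [ 0.1446  0.0045 -0.001 ]
stick 0.8 -0.1797152606527804 [ 0.34987777 -0.2197666 ] [ 0.51775453 -0.18413074]
```

View pics/hold.png

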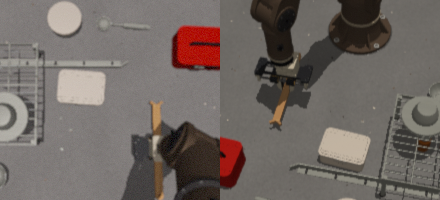

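Emit:
carry_out(claw=[0,0,0,0,0,0,0,0,0,0,0,0,0], delta_pos=[[-1.1,0,0.5],[-1.1,0,0.5],[0,-2.63,0.5],[0,-2.63,0],[0,-2.63,0],[0,-2.63,0],[0,-2.63,0],[0,-2.63,0],[0,-2.63,0],[0,-2.63,0],[0,-2.63,0],[0,0,0],[0,0,0]], angular=[[0,0,0],[0,0,0],[0,0,0],[0,0,0],[0,0,0],[0,0,0],[0,0,0],[0,0,0],[0,0,0],[0,0,0],[0,0,0],[0,0,0],[0,0,0]])

```text
clock: 10.0
position: [0.3405, 0.0341, 0.0194]
ee_rot: [3.141, -0.023, -0.002]
force: [-0.4, -0.9, -0.8]
width: 0.279
gripper_force: 40.0
```

```bash
python3 -c "
from h import *
st()"
```

```text
t 10.0 pos [0.3405 0.0341 0.0194] yaw -0.84 tilt [-0.001  0.    -1.   ] F [-0.36 -0.86 -0.79] w 25.7 gf 40.0 q [-0.41  0.37  0.19  2.46 -0.21  0.33 -1.62]
```

Emit:
carry_out(claw=[0,0,0,0,0,0,0,0,0,0,0], delta_pos=[[0.4,0,0],[0.4,0,0],[0.3,0,0],[0.3,0,0],[0.3,0,0],[0.3,0,0],[0.3,0,0],[0.3,0,0],[0.2,0,0],[0.2,0,0],[0,0,0]], angular=[[0,0,0],[0,0,0],[0,0,0],[0,0,0],[0,0,0],[0,0,0],[0,0,0],[0,0,0],[0,0,0],[0,0,0],[0,0,0]])

```text
clock: 11.1
position: [0.372, 0.034, 0.0197]
ee_rot: [-3.141, 0.025, -0.001]
force: [-0.8, -0.6, -1.4]
width: 0.275
gripper_force: 40.0
```

```bash
cat >> h.py <<'E'
def cont():
    a=arm.get_image("top");f=a["frame"].astype(float).mean(2); rs=[r for r in arm.trace("container",a)]
    for r in rs:
        ys,xs=np.nonzero(r["region"]); c=a["frame"][ys,xs].mean(0)
        if c[0]-c[1]>40: continue
        k=f[ys,xs]>150; W=np.array([px2w(a,x,y,.055)[:2] for x,y in zip(xs[k],ys[k])],np.float32)
        d=W-W.mean(0);w,V=np.linalg.eigh(d.T@d)
        print("cont",round(r["conf"],2),W.mean(0).round(4),"axis",round(np.degrees(np.arctan2(V[1,1],V[0,1]))%180,2),len(W))
    return a
E
python3 -c "
from h import *
st();cont()"
```

```text
t 11.1 pos [0.372  0.034  0.0197] yaw -0.91 tilt [ 0. -0. -1.] F [-0.76 -0.57 -1.44] w 25.3 gf 40.0 q [-0.39  0.39  0.19  2.39 -0.2   0.37 -1.61]
cont 0.7 [0.5829 0.0552] axis 93.02 1529
```

Emit:
carry_out(claw=[0,0,0,0,0,0,0,0,0,0,0,0], delta_pos=[[-0.8,0,0],[-0.4,0,0],[0,-1.7,0],[0,-1.7,0],[0.4,0,0],[0.4,0,0],[0.3,0,0],[0.2,0,0],[0.2,0,0],[0.2,0,0],[0.1,0,0],[0,0,0]], angular=[[0,0,0],[0,0,0],[0,0,0],[0,0,0],[0,0,0],[0,0,0],[0,0,0],[0,0,0],[0,0,0],[0,0,0],[0,0,0],[0,0,0]])

```text
clock: 12.4
position: [0.3781, 0.0676, 0.0197]
ee_rot: [3.141, -0.026, -0.0]
force: [-2.7, -0.3, -0.1]
width: 0.273
gripper_force: 40.0
```

```bash
python3 -c "
from h import *
st();cont()"
```

```text
t 12.4 pos [0.3781 0.0676 0.0197] yaw -0.95 tilt [-0.  0. -1.] F [-2.7  -0.26 -0.14] w 25.1 gf 40.0 q [-0.48  0.41  0.2   2.36 -0.21  0.39 -1.68]
cont 0.84 [0.5879 0.054 ] axis 90.14 1506
```

Emit:
carry_out(claw=[0,0,0,0], delta_pos=[[0.15,0,0],[0.15,0,0],[0.1,0,0],[0,0,0]], angular=[[0,0,0],[0,0,0],[0,0,0],[0,0,0]])

```text
clock: 12.9
position: [0.3796, 0.0673, 0.0192]
ee_rot: [3.141, -0.025, -0.007]
force: [-7.2, -0.9, -0.9]
width: 0.28
gripper_force: 40.0
```

Emit:
carry_out(claw=[0,0,0], delta_pos=[[0.1,0,0],[0.1,0,0],[0,0,0]], angular=[[0,0,0],[0,0,0],[0,0,0]])

```text
clock: 13.2
position: [0.3797, 0.067, 0.0189]
ee_rot: [3.14, -0.025, -0.012]
force: [-12.0, 0.7, -0.1]
width: 0.28
gripper_force: 40.0
```

```bash
python3 -c "
from h import *
st();cont()"
```

```text
t 13.2 pos [0.3797 0.067  0.0189] yaw -0.91 tilt [-0.008  0.001 -1.   ] F [-12.03   0.74  -0.11] w 25.7 gf 40.0 q [-0.47  0.41  0.2   2.35 -0.21  0.4  -1.68]
cont 0.72 [0.5902 0.0543] axis 91.17 1510
```

Emit:
carry_out(claw=[0,0,0,0,0,0,0,0,0,0,0,0,0], delta_pos=[[-0.6,0,0],[-1,0,0],[-1.2,0,0],[0,2.67,0],[0,2.67,0],[0,2.67,0],[0,2.67,0],[0,2.67,0],[0.5,2.67,0],[1,2.67,0],[1,2.67,0],[1,2.67,0],[1,2.67,0]], angular=[[0,0,0],[0,0,0],[0,0,0],[0,0,0],[0,0,0],[0,0,0],[0,0,0],[0,0,0],[0,0,0],[0,0,0],[0,0,0],[0,0,0],[0,0,0]])

```text
clock: 14.6
position: [0.3969, -0.2004, 0.0199]
ee_rot: [3.141, -0.025, 0.001]
force: [0.4, 0.7, -1.8]
width: 0.273
gripper_force: 40.0
```

Emit:
carry_out(claw=[0,0,0,0,0,0,0,0,0,0,0], delta_pos=[[0,0,0],[0,0,0],[0,0,0],[0,0,0],[0,0,0],[0,0,0],[0,0,0],[0,0,0],[0,0,0],[0,0,0],[0,0,0]], angular=[[0,0,-0.132],[0,0,-0.132],[0,0,-0.132],[0,0,-0.132],[0,0,-0.132],[0,0,-0.132],[0,0,-0.132],[0,0,-0.132],[0,0,-0.132],[0,0,0],[0,0,0]])

```text
clock: 15.7
position: [0.3966, -0.1994, 0.0198]
ee_rot: [2.621, 1.732, 0.001]
force: [1.2, -0.2, -0.8]
width: 0.272
gripper_force: 40.0
```

Run:
```python
from h import *
a=cont(); s,M,y=st()
for i in range(2):
  a=cont()
f=a["frame"].astype(float).mean(2)
# lid edges: trailing end and side, subpixel by half-level
def edge(line): # first crossing of 140 along pts
    i=np.argmax(line>140); return i-1+(140-line[i-1])/(line[i]-line[i-1])
U=range(246,276,3); side=np.array([px2w(a,u,215-edge(f[215:175:-1,u]),.052)[:2] for u in U])
V=range(180,200,3); tr=np.array([px2w(a,300-edge(f[v,300:265:-1]),v,.052)[:2] for v in V])
ld=np.array([px2w(a,220+edge(f[v,220:250]),v,.052)[:2] for v in V])
print("side x",side[:,0].round(4),"slope deg",np.degrees(np.polyfit(side[:,1],side[:,0],1)[0]))
print("trail y",tr[:,1].mean(),np.degrees(np.polyfit(tr[:,0],tr[:,1],1)[0]),"lead y",ld[:,1].mean())
r=arm.place_of("stick_notch",a)
for q in r: W=px2w(a,*(np.array(q["centre"])*[512,384]),s["position"][2]+.001);print(W.round(4),(M.T@(W-s["position"])).round(4))
```

```text
cont 0.64 [0.5902 0.0539] axis 86.17 1518
t 15.8 pos [ 0.3967 -0.1994  0.0198] yaw 66.96 tilt [-0.  0. -1.] F [ 0.3  -0.21 -0.05] w 25.4 gf 40.0 q [ 0.48  0.47 -0.18  2.2   0.17  0.48 -0.23]
cont 0.98 [0.5894 0.0544] axis 88.56 1520
cont 0.73 [0.8065 0.104 ] axis 138.53 858
cont 0.76 [0.589  0.0541] axis 92.38 1480
side x [0.5325 0.5329 0.5327 0.533  0.5329 0.5328 0.5326 0.5323 0.5322 0.532 ] slope deg 0.43937300210665087
trail y -0.03308126716748139 25.673515256923626 lead y 0.1410575782802633
[ 0.4553 -0.0709  0.0208] [ 0.1412  0.0037 -0.001 ]
[0.5813 0.0583 0.0208] [ 0.3094  0.069  -0.001 ]
```

Emit:
carry_out(claw=[0,0,0,0,0,0,0,0,0], delta_pos=[[1.42,1.85,0],[1.42,1.85,0],[1.42,1.85,0],[1.42,1.85,0],[0.37,-0.15,0],[0.37,-0.15,0],[0.37,-0.15,0],[0.37,-0.15,0],[0,0,0]], angular=[[0,0,0],[0,0,0],[0,0,0],[0,0,0],[0,0,0],[0,0,0],[0,0,0],[0,0,0],[0,0,0]])

```text
clock: 16.95
position: [0.4864, -0.1598, 0.0197]
ee_rot: [-2.617, -1.737, 0.001]
force: [-0.2, -0.6, -0.3]
width: 0.275
gripper_force: 40.0
```

```bash
python3 -c "
from h import *
st();a=cont()
im=a['frame'][150:230,220:340]; save('corner.png',cv2.resize(im,None,fx=6,fy=6,interpolation=cv2.INTER_CUBIC))"
```

```text
t 16.95 pos [ 0.4864 -0.1598  0.0197] yaw 67.13 tilt [-0.    -0.001 -1.   ] F [-0.19 -0.63 -0.31] w 25.2 gf 40.0 q [ 0.34  0.54 -0.17  2.04  0.16  0.58 -0.34]
cont 0.98 [0.5885 0.0548] axis 91.06 1471
```

View pics/corner.png

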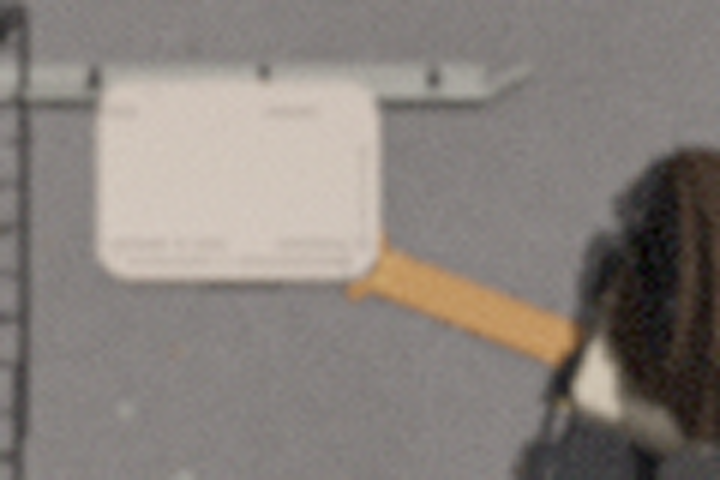

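Fork seated on the near corner at (370,270), and the container is flush on the rail, with its edge at v≈80. I preload it lightly and start the feed.

Emit:
carry_out(claw=[0,0,0,0,0], delta_pos=[[0.22,0.03,0],[0.22,0.03,0],[0.22,0.03,0],[0.28,-0.11,0],[0.28,-0.11,0]], angular=[[0,0,0],[0,0,0],[0,0,0],[0,0,0],[0,0,0]])

```text
clock: 17.55
position: [0.4906, -0.1482, 0.0196]
ee_rot: [-2.618, -1.737, 0.001]
force: [-2.2, -3.3, -0.5]
width: 0.279
gripper_force: 40.0
```

```bash
python3 -c "
from h import *
st();a=cont()"
```

```text
t 17.55 pos [ 0.4906 -0.1482  0.0196] yaw 67.12 tilt [-0. -0. -1.] F [-2.22 -3.27 -0.47] w 25.6 gf 40.0 q [ 0.31  0.54 -0.17  2.04  0.16  0.57 -0.36]
cont 0.79 [0.5902 0.0654] axis 86.58 1537
```

Emit:
carry_out(claw=[0,0,0,0,0,0,0], delta_pos=[[0.38,-0.06,0],[0.37,-0.15,0],[0.37,-0.15,0],[0.37,-0.15,0],[0.37,-0.15,0],[0.37,-0.15,0],[0.28,-0.11,0]], angular=[[0,0,0],[0,0,0],[0,0,0],[0,0,0],[0,0,0],[0,0,0],[0,0,0]])

```text
clock: 18.35
position: [0.4916, -0.1214, 0.0196]
ee_rot: [-2.617, -1.737, 0.001]
force: [-3.0, -4.9, -0.9]
width: 0.278
gripper_force: 40.0
```

```bash
cat >> h.py <<'E'
def sq(cy):
    "side edge (lane side) of the lid by half-level crossing, for container centre y=cy"
    a=arm.get_image("top");f=a["frame"].astype(float).mean(2); out=[]
    u0=int(w2px(a,[.535,cy,.055])[0]); v0=int(w2px(a,[.535,cy,.055])[1])
    for u in range(u0-17,u0+18,2):
        l=f[v0+10:v0-10:-1,u]; i=np.argmax(l>140)
        if i>0: out.append(px2w(a,u,v0+10-(i-1+(140-l[i-1])/(l[i]-l[i-1])),.052)[:2])
    o=np.array(out); k=np.polyfit(o[:,1],o[:,0],1); r=o[:,0]-np.polyval(k,o[:,1]); g=abs(r)<2*r.std()+1e-4
    k=np.polyfit(o[g,1],o[g,0],1); print("lane edge x",np.polyval(k,cy).round(4),"slope deg",np.degrees(k[0]).round(2),g.sum(),"scatter",r.std().round(4)); return a
E
python3 -c "
from h import *
st();sq(.093);sq(.093)"
```

```text
t 18.35 pos [ 0.4916 -0.1214  0.0196] yaw 67.14 tilt [-0.    -0.001 -1.   ] F [-3.05 -4.88 -0.94] w 25.5 gf 40.0 q [ 0.26  0.53 -0.17  2.05  0.16  0.57 -0.42]
lane edge x 0.5325 slope deg 0.65 18 scatter 0.0003
lane edge x 0.5325 slope deg 0.58 18 scatter 0.0002
```

Emit:
carry_out(claw=[0,0,0,0,0,0,0,0,0,0], delta_pos=[[0.37,-0.15,0],[0.37,-0.15,0],[0.37,-0.15,0],[0.37,-0.15,0],[0.37,-0.15,0],[0.37,-0.15,0],[0.37,-0.15,0],[0.37,-0.15,0],[0.37,-0.15,0],[0.37,-0.15,0]], angular=[[0,0,0],[0,0,0],[0,0,0],[0,0,0],[0,0,0],[0,0,0],[0,0,0],[0,0,0],[0,0,0],[0,0,0]])

```text
clock: 19.45
position: [0.4922, -0.0818, 0.0196]
ee_rot: [-2.618, -1.737, 0.001]
force: [-2.7, -4.3, -0.5]
width: 0.275
gripper_force: 40.0
```

```bash
python3 -c "
from h import *
st();sq(.132)"
```

```text
t 19.45 pos [ 0.4922 -0.0818  0.0196] yaw 67.12 tilt [-0.001 -0.001 -1.   ] F [-2.68 -4.31 -0.48] w 25.2 gf 40.0 q [ 0.18  0.52 -0.16  2.07  0.15  0.56 -0.49]
lane edge x 0.5332 slope deg 0.97 17 scatter 0.0009
```

Emit:
carry_out(claw=[0,0,0,0,0,0,0,0,0,0,0,0], delta_pos=[[0.38,-0.12,0],[0.37,-0.15,0],[0.37,-0.15,0],[0.37,-0.15,0],[0.37,-0.15,0],[0.37,-0.15,0],[0.37,-0.15,0],[0.37,-0.15,0],[0.37,-0.15,0],[0.37,-0.15,0],[0.37,-0.15,0],[0.37,-0.15,0]], angular=[[0,0,0],[0,0,0],[0,0,0],[0,0,0],[0,0,0],[0,0,0],[0,0,0],[0,0,0],[0,0,0],[0,0,0],[0,0,0],[0,0,0]])

```text
clock: 20.7
position: [0.4929, -0.034, 0.0196]
ee_rot: [-2.618, -1.737, 0.002]
force: [-3.0, -4.2, 0.2]
width: 0.277
gripper_force: 40.0
```

Emit:
carry_out(claw=[0,0,0,0,0,0,0,0], delta_pos=[[0.38,-0.13,0],[0.37,-0.15,0],[0.37,-0.15,0],[0.37,-0.15,0],[0.37,-0.15,0],[0.37,-0.15,0],[0.37,-0.15,0],[0.37,-0.15,0]], angular=[[0,0,0],[0,0,0],[0,0,0],[0,0,0],[0,0,0],[0,0,0],[0,0,0],[0,0,0]])

```text
clock: 21.5
position: [0.4934, -0.0021, 0.0195]
ee_rot: [-2.617, -1.737, 0.003]
force: [-3.3, -4.2, -0.6]
width: 0.279
gripper_force: 40.0
```

```bash
python3 -c "
from h import *
st();a=sq(.21);b=arm.get_image('side')
save('feed.png',np.hstack([cv2.resize(p[r:r+100,c:c+130],None,fx=3,fy=3,interpolation=cv2.INTER_CUBIC) for p,r,c in((a['frame'],140,150),(b['frame'],170,240))]))"
```

```text
t 21.5 pos [ 0.4934 -0.0021  0.0195] yaw 67.13 tilt [-0.001 -0.001 -1.   ] F [-3.28 -4.17 -0.62] w 25.6 gf 40.0 q [ 0.01  0.52 -0.16  2.09  0.15  0.55 -0.65]
lane edge x 0.535 slope deg 1.07 10 scatter 0.0014
```

View pics/feed.png

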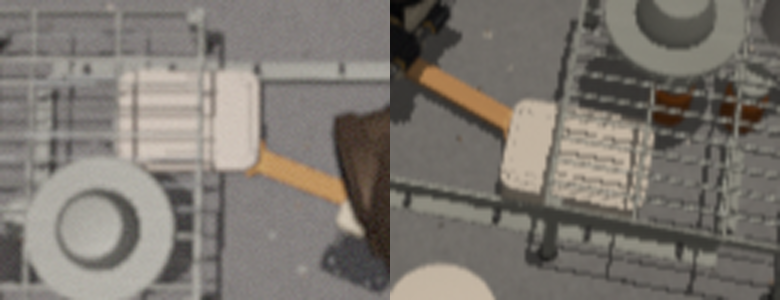

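Container at (190,118) in the left crop, flush on the rail and going under. The fork is seated at (255,160), and the brown jars are clear of the lane.

Emit:
carry_out(claw=[0,0,0,0,0,0,0,0,0,0], delta_pos=[[0.37,-0.15,0],[0.37,-0.15,0],[0.37,-0.15,0],[0.37,-0.15,0],[0.37,-0.15,0],[0.37,-0.15,0],[0.37,-0.15,0],[0.37,-0.15,0],[0.37,-0.15,0],[0.37,-0.15,0]], angular=[[0,0,0],[0,0,0],[0,0,0],[0,0,0],[0,0,0],[0,0,0],[0,0,0],[0,0,0],[0,0,0],[0,0,0]])

```text
clock: 22.6
position: [0.4941, 0.0377, 0.0195]
ee_rot: [-2.618, -1.737, 0.002]
force: [-4.4, -4.7, -0.8]
width: 0.276
gripper_force: 40.1
```

Emit:
carry_out(claw=[0,0,0,0,0,0], delta_pos=[[0.37,-0.15,0],[0.37,-0.15,0],[0.37,-0.15,0],[0.37,-0.15,0],[0.37,-0.15,0],[0.28,-0.11,0]], angular=[[0,0,0],[0,0,0],[0,0,0],[0,0,0],[0,0,0],[0,0,0]])

```text
clock: 23.2
position: [0.4944, 0.0608, 0.0195]
ee_rot: [-2.617, -1.737, 0.003]
force: [-3.8, -4.8, -0.9]
width: 0.277
gripper_force: 40.1
```

```bash
python3 -c "
from h import *
st()"
```

```text
t 23.2 pos [0.4944 0.0608 0.0195] yaw 67.13 tilt [-0.001 -0.001 -1.   ] F [-3.85 -4.76 -0.89] w 25.4 gf 40.1 q [-0.12  0.52 -0.15  2.07  0.14  0.55 -0.77]
```

Emit:
carry_out(claw=[0,0,0,0,0,0], delta_pos=[[0.28,-0.11,0],[0.28,-0.11,0],[0.28,-0.11,0],[0.28,-0.11,0],[0.18,-0.08,0],[0.18,-0.08,0]], angular=[[0,0,0],[0,0,0],[0,0,0],[0,0,0],[0,0,0],[0,0,0]])

```text
clock: 23.8
position: [0.4945, 0.0766, 0.0195]
ee_rot: [-2.618, -1.737, 0.003]
force: [-4.0, -5.0, -0.7]
width: 0.276
gripper_force: 40.1
```

Emit:
carry_out(claw=[0,0,0], delta_pos=[[0.18,-0.08,0],[0.18,-0.08,0],[0.14,-0.06,0]], angular=[[0,0,0],[0,0,0],[0,0,0]])

```text
clock: 24.1
position: [0.4945, 0.0821, 0.0195]
ee_rot: [-2.618, -1.737, 0.003]
force: [-3.1, -4.2, -0.6]
width: 0.278
gripper_force: 40.1
```

Emit:
carry_out(claw=[0,0,0], delta_pos=[[0.14,-0.06,0],[0.14,-0.06,0],[0.09,-0.04,0]], angular=[[0,0,0],[0,0,0],[0,0,0]])

```text
clock: 24.4
position: [0.4939, 0.0848, 0.0192]
ee_rot: [2.618, 1.736, -0.006]
force: [-4.7, -11.1, -0.5]
width: 0.278
gripper_force: 40.0
```

Emit:
carry_out(claw=[0,0], delta_pos=[[0.07,-0.03,0],[0,0,0]], angular=[[0,0,0],[0,0,0]])

```text
clock: 24.6
position: [0.4937, 0.0849, 0.0192]
ee_rot: [2.619, 1.734, -0.007]
force: [-3.7, -10.2, -0.7]
width: 0.28
gripper_force: 40.0
```

```bash
python3 -c "
from h import *
st();a=sq(.30);b=arm.get_image('side')
print(px2w(a,*[0,0],0)[:2]*0, [w2px(a,[.57,y,.055]).round(1) for y in(.22,.375)],[w2px(b,[.57,y,.055]).round(1) for y in(.22,.375)])
save('home.png',np.hstack([cv2.resize(p[r:r+100,c:c+130],None,fx=3,fy=3,interpolation=cv2.INTER_CUBIC) for p,r,c in((a['frame'],140,130),(b['frame'],180,270))]))"
```

```text
t 24.6 pos [0.4937 0.0849 0.0192] yaw 67.03 tilt [-0.004 -0.002 -1.   ] F [ -3.73 -10.22  -0.66] w 25.7 gf 40.0 q [-0.17  0.53 -0.15  2.07  0.14  0.56 -0.82]
lane edge x 0.5104 slope deg 0.7 7 scatter 0.0037
[0. 0.] [array([209.9, 185.7]), array([163.8, 186.2])] [array([305.4, 215.8]), array([352.9, 223.9])]
```

View pics/home.png

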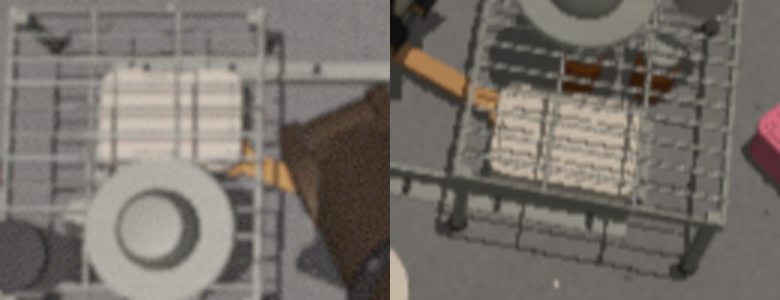

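Emit:
carry_out(claw=[0,0,0,0,0,0,0,0,0,0,0,0,0,0,0,0,0,0], delta_pos=[[-0.3,0,0],[-0.5,0,0],[-1,0,0],[-1.5,0,0],[-2,0,0],[-2.5,0,0],[-2.5,0,0],[-2.5,0,0],[-2.5,0,0],[-2.5,0,0],[-1.5,0,0],[-0.7,0,0],[0,0,0],[0,0,0.5],[0,0,0.4],[0,0,0.3],[0,0,0.1],[0,0,0]], angular=[[0,0,0],[0,0,0],[0,0,0],[0,0,0],[0,0,0],[0,0,0],[0,0,0],[0,0,0],[0,0,0],[0,0,0],[0,0,0],[0,0,0],[0,0,0],[0,0,0],[0,0,0],[0,0,0],[0,0,0],[0,0,0]])

```text
clock: 26.5
position: [0.4175, -0.0966, 0.0064]
ee_rot: [-2.617, -1.738, 0.001]
force: [1.3, 0.4, -0.7]
width: 0.273
gripper_force: 40.0
```

```bash
python3 -c "
from h import *
st()"
```

```text
t 26.5 pos [ 0.4175 -0.0966  0.0064] yaw 67.18 tilt [-0.    -0.001 -1.   ] F [ 1.26  0.37 -0.74] w 25.1 gf 40.0 q [ 0.23  0.48 -0.16  2.25  0.18  0.43 -0.47]
```

Emit:
carry_out(claw=[0,0,5,5,5,5,5,5,5,5,5,5,5,5], delta_pos=[[0,0,0.1],[0,0,0],[0,0,0],[0,0,0],[0,0,0],[0,0,0],[0,0,0],[0,0,-1],[0,0,-2],[0,0,-2],[0,0,-3],[0,0,-3],[0,0,-3],[0,0,0]], angular=[[0,0,0],[0,0,0],[0,0,0],[0,0,0],[0,0,0],[0,0,0],[0,0,0],[0,0,0],[0,0,0],[0,0,0],[0,0,0],[0,0,0],[0,0,0],[0,0,0]])

```text
clock: 27.9
position: [0.4198, -0.0971, 0.1497]
ee_rot: [2.614, 1.734, 0.008]
force: [-0.1, 0.4, -0.3]
width: 0.541
gripper_force: 0.0
```

```bash
python3 -c "
from h import *
st()
a=arm.get_image('top');b=arm.get_image('side')
save('end.png',np.hstack([cv2.resize(p[r:r+190,c:c+200],None,fx=2,fy=2,interpolation=cv2.INTER_CUBIC) for p,r,c in((a['frame'],100,130),(b['frame'],90,190))]))"
```

```text
t 27.9 pos [ 0.4198 -0.0971  0.1497] yaw 67.13 tilt [ 0.002  0.007 -1.   ] F [-0.05  0.39 -0.32] w 49.7 gf 0.0 q [ 0.3   0.23 -0.23  2.11  0.07  0.8  -0.37]
```

View pics/end.png

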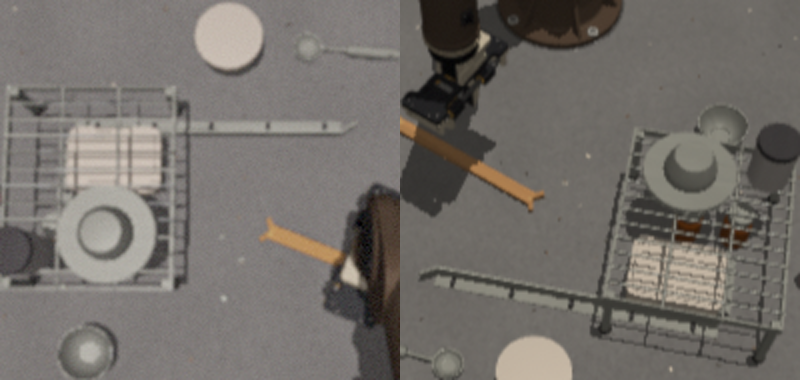

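The container is home at (113,157) in the left crop, against the rail and the stop. The stick lies flat on the open counter at (305,243), the hand is clear of it, and the bystanders have not moved.

```bash
python3 -c "
from h import *
print(arm.sign_off())"
```

```text
the job is handed in; nothing more can be done
None
```

The white container is home against the end stop and flush on the rail, the stick lies flat on the open counter, nothing else was moved, and the job was handed in at about 28 s.

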